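# Find the marble tin that rattles and hold it out

### The job

One of the three sealed marble tins in the tray has lost its padding: lift the tins clear one at a time and shake each end to end, tipping its far end well down and then its near end well down, until you feel the one that rattles, and put any that does not rattle back standing where it was, without dropping it. Hold the rattling tin out over the far rim of the tray, straight ahead of it with well over half of the tin beyond the rim, lid up and level, about 15 cm above the bench, for the lampworker across the bench to take and repack. Finish there still holding it in the gripper, keeping still; never hold out a silent tin, and leave the other tools and marbles alone.

Things in the scene. Friction and masses are not known exactly. Their poses are not given: they have to be found in the camera images.
- tray: Dark steel bench tray, fixed, 280 mm (its x) by 440 mm (its y); floor 3 mm thick, rim 12 mm high above the bench. Origin at the centre of its underside, x away from the robot (turned at most 17 degrees). The three tins stand on its floor in a row along its y, 110 to 160 mm apart, some 50 mm beyond its middle.
- tray_rim (a point): Middle of the tray's far rim, 12 mm above the bench. How the loose tin feels: tipped over 10 degrees, its marble rolls from end to end (47 mm either side of the middle), knocks on the end wall and stays near it when the tin is gently levelled, so the level tin is then end-heavy by 0.05 to 0.075 N m, this way or that. In a silent tin nothing moves. Only force and moment on the tool show it.
- case_a: One of three outwardly identical locked tins, green steel, 150 mm long (x), 62 wide (y), 60 high, flat long sides, 0.38 to 0.46 kg in all. Origin at the centre of its underside, z up; -x (brass clasp) is the near end, facing the robot; all three lie square to the tray, +x (brass hinge) the far end. Inside, a 50 mm, 0.16 kg glass marble, wedged by foam or loose. Name, place and weight do not tell which is loose.
- case_b: One of three outwardly identical locked tins, green steel, 150 mm long (x), 62 wide (y), 60 high, flat long sides, 0.38 to 0.46 kg in all. Origin at the centre of its underside, z up; -x (brass clasp) is the near end, facing the robot; all three lie square to the tray, +x (brass hinge) the far end. Inside, a 50 mm, 0.16 kg glass marble, wedged by foam or loose. Name, place and weight do not tell which is loose.
- case_c: One of three outwardly identical locked tins, green steel, 150 mm long (x), 62 wide (y), 60 high, flat long sides, 0.38 to 0.46 kg in all. Origin at the centre of its underside, z up; -x (brass clasp) is the near end, facing the robot; all three lie square to the tray, +x (brass hinge) the far end. Inside, a 50 mm, 0.16 kg glass marble, wedged by foam or loose. Name, place and weight do not tell which is loose.
- marble_1: bystander in the tray, on the robot's side of the tins: amber glass marble, 27 mm, fixed on a black graphite ring of 34 mm diameter, 35 mm high in all; origin at the centre of its underside
- marble_2: bystander in the tray, on the robot's side of the tins: green glass marble, 27 mm, fixed on a black graphite ring of 34 mm diameter, 35 mm high in all; origin at the centre of its underside
- mould_block: bystander: black graphite marble mould with six round cups, 105 x 70 x 50 mm, on the bench to the right of the tray; origin at the centre of its underside
- v_rest: bystander: black graphite V rest on an aluminium foot, 90 x 65 mm, 85 mm high, on the bench at the far right; origin at the centre of its underside
- paddle: bystander: graphite paddle with a wooden handle, 235 mm long, 18 mm high, lying on the bench beyond the tray roughly along y; origin near its middle, on the bench
- reamer: bystander: brass reamer with a wooden handle, 200 mm long, 15 mm high, lying on the bench beyond the tray roughly along y; origin near its middle, on the bench
- rod_can: bystander: open steel can, 84 mm diameter, 110 mm high, with glass rods standing in it to about 225 mm, on the bench at the far left; origin at the centre of its underside

How it is judged:
By the outcome, as a careful person would: the job done as asked, in the order asked, and still so for the second after the job is handed in, while the arm keeps its last pose, push and grip.
It also fails if it takes over 72 s, if anything falls off the work surface, if the arm or the gripper's body presses on something with over 40 N, if the wrist force passes 120 N, or if a joint passes its speed limit or range.

### The arm

A 7-joint arm with a two-finger parallel gripper is mounted at the origin on the work surface. World frame = base frame: x ahead of the robot, y to its left, z up, the work surface at z = 0. Lengths are in m, angles in rad, forces in N, time in s.
With the tool pointing down it reaches from about 0.425 to 0.925 m from the base axis. Payload 6.8 kg.
Tool frame: the origin (TCP) lies midway between the tips of the shut fingers; the grasp point (between the pads) lies 19 mm behind it; z points along the fingers, y is the direction in which the jaws open and shut (so a half turn about z gives the same grasp; the last joint's range is limited). The gripper opens to 85 mm and grips with 20 to 120 N. Pads are 22 mm wide; open, the fingers measure 114 mm over their backs; the gripper's body (76 mm by 85 mm) begins 54 mm behind the grasp point. The pads swing forward as they close: fully open they stand 13 mm farther back than shut.
Start: joints at [1.168, 0.477, 0.022, 1.555, -0.011, 1.109, -0.083], TCP at [0.196, -0.646, 0.231] pointing down, gripper open.
Joint ranges: [-2.96, 2.96], [-0.34, 2.1], [-1.41, 1.46], [0.24, 2.44], [-1.37, 4.51], [0.17, 1.92], [-2.96, 2.96]. Speed limits (rad/s): [2.39, 2.39, 3.14, 3.14, 3.14, 3.14, 3.14].

### API

Orientations are given as a unit quaternion [w, x, y, z].
In Python, from station import readout, eyes, ticket gives the robot as it stands. The module is installed in compiled form; this text tells all that it offers.
- The arm moves only by the shell command python3 -m crank 'ROWS' [FORCE]. ROWS is JSON, a list of rows, each an object of numbers: "jaw": the opening in per cent of the stroke, from 0 (shut) to 100 (fully open); "x", "y", "z": the shift along the tool's x, y, z in mm; "ax", "ay", "az": the turn, a rotation vector about the tool's x, y, z in degrees. In form: [{"jaw": .., "x": .., "y": .., "z": .., "ax": .., "ay": .., "az": ..}, ...]. A call has 1 to 12 rows; each row shifts and turns the commanded pose from where the row before left it, along the tool's axes as they then stand; what a row does not reach is not made up. A row lasts 1/8 s, in which the tool goes at most 62.5 mm and 10.7 degrees, less where a joint would pass 70% of its speed; a pose out of reach is approached as far as the arm can. A call with a gripper value outside its range is refused whole. The fingers move at their own pace and stop on an object; FORCE is the grip in N (left out, the last holds). Time passes only in rows, so rows that do not move let the fingers close. It gives the time, the measured TCP pose, the force and the opening at its end, in the units of the state.
- readout.get_obs(): the state, without advancing time (a new reading comes with each control period).
- eyes.read_camera(name): name is "side" or "top"; returns (picture, depth): 400x640x3 uint8, red, green, blue; 400x640 float32, m along the optical axis (not along the pixel's ray), 0 where there is no reading.
- eyes.calibration(name): a dict with "fx", "fy", "cx", "cy" (pixels), "k1" (the pictures are not rectified: a ray, as slopes to the right and down, at radius r is drawn at 1 + k1 r^2 times it, then the intrinsics apply), "R" (3x3) and "t" (3): a world point X has camera coordinates R X + t. Camera axes: x right, y down, z forward; pixel columns grow to the right and rows downward; lengths in m; the calibration is good to about 2 mm. A picture is of the moment at which its call begins. calibration takes no time and is no camera call.
- ticket.hand_in(): hands the job in, once; it reports no verdict.
The state is a dict: "t": time; "q": joint angles; "joint_vel": joint speeds; "joint_torque": joint torques, N m; "eef_pos": TCP position; "tool_rot": TCP orientation; "contact_force": force on the tool from outside, world axes, zero at the start; "torque": the same for the moment, N m; "gripper_width": opening from 0.0 (shut) to 1.0 (fully open).
Only numpy, scipy, OpenCV 4.12 (cv2) and the standard library are available. Lean on these libraries where they do the work, as an engineer would, in place of code of your own. Each camera call takes 0.05 s, during which the arm holds its last target. There are 200 camera calls.

## Working session

There is one attempt and no reset: what is moved stays moved. The work goes in short steps, Python scripts to look and compute and a shell command to move; the robot and the scene stay as the last step left them, time stands still between calls to the robot, and variables do not carry over. Pictures are saved under pics/ and viewed, about 8 in all and at most 12, crops included, and the job is handed in when it is done.

```bash
mkdir -p pics; python3 - <<'E'
from station import readout, eyes
import cv2,numpy as np
o=readout.get_obs(); print({k:np.round(v,3).tolist() for k,v in o.items()})
for n in("top","side"):
    p,d=eyes.read_camera(n); cv2.imwrite(f"pics/{n}0.png",p[:,:,::-1]); np.savez(f"{n}0.npz",p=p,d=d)
    print(n,eyes.calibration(n))
a=cv2.imread("pics/top0.png");
E
```

```text
{'t': 0.0, 'q': [1.168, 0.478, 0.022, 1.556, -0.012, 1.109, -0.083], 'joint_vel': [0.001, 0.0, 0.0, -0.0, -0.002, -0.0, -0.002], 'joint_torque': [-0.0, -59.646, 1.608, -28.12, 0.013, 0.009, 0.0], 'eef_pos': [0.196, -0.645, 0.23], 'tool_rot': [-0.001, 0.989, 0.147, -0.0], 'contact_force': [0.36, -0.315, 0.012], 'torque': [0.028, 0.012, -0.013], 'gripper_width': 0.999}
top {'fx': 443.7708187294699, 'fy': 443.7708187294699, 'cx': 318.7920973773431, 'cy': 203.9716153753493, 'k1': -0.1118937091369904, 'R': array([[-0.01036567, -0.99994409, -0.00208994],
       [-0.99703212,  0.01049489, -0.07626807],
       [ 0.07628573,  0.00129317, -0.99708516]]), 't': array([0.01326003, 0.61490718, 1.4975996 ])}
side {'fx': 382.26117383655304, 'fy': 382.26117383655304, 'cx': 317.64532895424986, 'cy': 199.32804539453832, 'k1': -0.015405644578572216, 'R': array([[-0.72995767, -0.68326333, -0.0176923 ],
       [-0.51356358,  0.56537375, -0.64544943],
       [ 0.45101469, -0.46206465, -0.76359807]]), 't': array([0.45033205, 0.33252127, 0.92455768])}
```

View pics/top0.png

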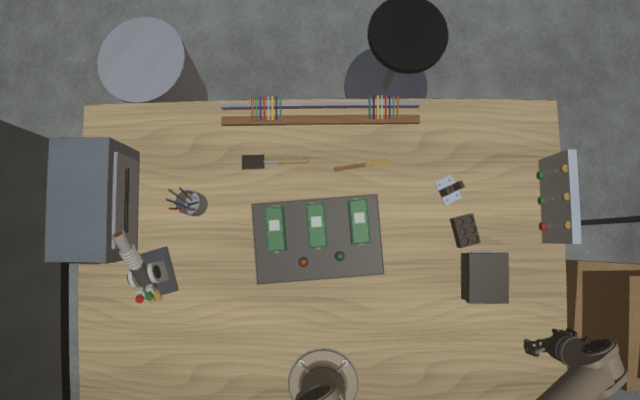

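View pics/side0.png

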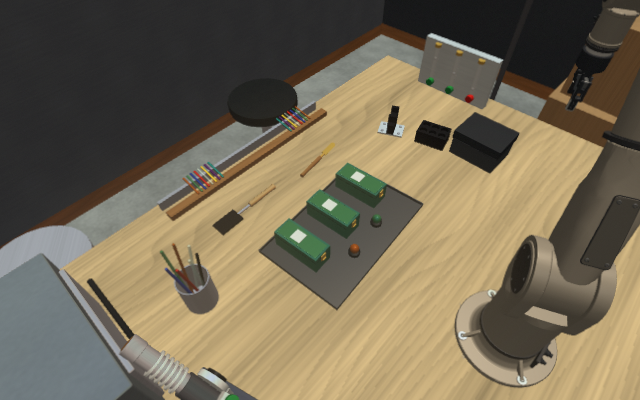

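The top view shows the tins at about (275,228), (317,226) and (359,221), and the marbles at (303,262) and (340,256). The tray corners are near (252,204), (377,195), (383,273) and (258,283). Next I'll measure these.

```bash
cat > h.py <<'E'
import numpy as np, cv2
from station import readout, eyes
def world(n,d,us,vs):
    c=eyes.calibration(n); K=np.array([[c['fx'],0,c['cx']],[0,c['fy'],c['cy']],[0,0,1]])
    pts=np.stack([us,vs],-1).astype(float).reshape(-1,1,2)
    x=cv2.undistortPoints(pts,K,np.array([c['k1'],0,0,0,0])).reshape(-1,2)
    z=d[np.int32(vs),np.int32(us)]
    P=np.c_[x*z[:,None],z]
    return (P-c['t'])@c['R']
def tins(n,p,d):
    h=cv2.cvtColor(p,cv2.COLOR_RGB2HSV)
    v,u=np.mgrid[0:400,0:640]; W=world(n,d,u.ravel(),v.ravel()).reshape(400,640,3)
    return h,W
E
python3 - <<'E'
from h import *
f=np.load("top0.npz");p,d=f['p'],f['d']
h,W=tins("top",p,d)
box=np.zeros((400,640),bool);box[190:290,245:390]=1
m=(box&(W[...,2]>.045)&(W[...,2]<.08)).astype(np.uint8)
n,l,s,c=cv2.connectedComponentsWithStats(m)
for i in range(1,n):
    if s[i,4]<100: continue
    P=W[l==i]; r=cv2.minAreaRect((P[:,:2]*1000).astype(np.float32))
    print(s[i],P.mean(0).round(4),np.median(P[:,2]),r)
for u,v in((252,204),(377,195),(383,273),(258,283)): print(world("top",d,np.array([u]),np.array([v])).round(3))
tr=box&(d>0)&(h[...,2]<110)&(h[...,1]<80)
r=cv2.minAreaRect((W[tr][:,:2]*1000).astype(np.float32));print('tray',r,cv2.boxPoints(r).round())
for u,v in((303,262),(340,256)): print('marb',W[v-5:v+5,u-5:u+5].reshape(-1,3)[np.argmax(W[v-5:v+5,u-5:u+5,2])].round(3))
E
```

```text
[348 198  23  47 869] [ 0.5552 -0.1261  0.0631] 0.0632734377546356 ((555.5279541015625, -126.94939422607422), (156.53466796875, 63.17718505859375), 3.9522640705108643)
[305 201  22  48 848] [0.5442 0.0172 0.0631] 0.06316989030501656 ((544.0921020507812, 17.11605453491211), (156.5133819580078, 62.19491195678711), 3.8276326656341553)
[264 205  22  47 872] [0.5328 0.1565 0.0629] 0.06328335947551092 ((533.7923583984375, 157.1385498046875), (155.48435974121094, 62.7228889465332), 3.66678786277771)
[[0.619 0.24  0.003]]
[[ 0.644 -0.194  0.018]]
[[ 0.376 -0.212  0.006]]
[[0.346 0.219 0.007]]
tray ((496.91741943359375, 15.163681030273438), (277.2115783691406, 439.2171325683594), 4.004175662994385) [[ 343.  225.]
 [ 374. -214.]
 [ 651. -194.]
 [ 620.  244.]]
marb [0.425 0.069 0.042]
marb [0.499 0.005 1.54 ]
```

```bash
cat >> h.py <<'E'
def delta(x,y,z,yaw):
    """shift (mm) and turn (deg) in tool axes to reach TCP x,y,z pointing down with given yaw"""
    from scipy.spatial.transform import Rotation as Ro
    o=readout.get_obs(); q=o['tool_rot']; R=Ro.from_quat([q[1],q[2],q[3],q[0]])
    G=Ro.from_euler('z',yaw,degrees=True)*Ro.from_euler('x',180,degrees=True)
    D=np.array([x,y,z])-o['eef_pos']
    print('t',round(o['t'],2),'pos',np.round(o['eef_pos'],4),'shift now-axes',(R.inv().apply(D)*1e3).round(1),'goal-axes',(G.inv().apply(D)*1e3).round(1),'turn',(R.inv()*G).as_rotvec(degrees=True).round(2),'F',np.round(o['contact_force'],2),'M',np.round(o['torque'],3),'w',round(o['gripper_width'],3))
E
python3 -m crank '[{"az":6.4},{"az":6.4},{"x":32,"y":-40},{"x":32,"y":-40},{"x":32,"y":-40},{"x":32,"y":-40},{"x":32,"y":-40},{"x":32,"y":-40},{"x":32,"y":-40},{"x":32,"y":-40},{"x":32,"y":-40},{"x":32,"y":-40}]' 100
python3 -c "
from h import *
delta(.5545,-.1265,.10,4.1)"
```

```text
t 0.1 pos [ 0.1959 -0.6454  0.2304] shift now-axes [ 493.9 -392.1  131. ] goal-axes [ 394.7 -491.9  130.4] turn [-0.09  0.02 12.79] F [-0.33 -0.56  0.44] M [-0.004  0.007  0.002] w 1.002schema error: expected keys jaw, x, y, z, ax, ay, az
```

```bash

python3 -m crank '[{"jaw":100,"x":0,"y":0,"z":0,"ax":0,"ay":0,"az":6.4},{"jaw":100,"x":0,"y":0,"z":0,"ax":0,"ay":0,"az":6.4},{"jaw":100,"x":32,"y":-40,"z":0,"ax":0,"ay":0,"az":0},{"jaw":100,"x":32,"y":-40,"z":0,"ax":0,"ay":0,"az":0},{"jaw":100,"x":32,"y":-40,"z":0,"ax":0,"ay":0,"az":0},{"jaw":100,"x":32,"y":-40,"z":0,"ax":0,"ay":0,"az":0},{"jaw":100,"x":32,"y":-40,"z":0,"ax":0,"ay":0,"az":0},{"jaw":100,"x":32,"y":-40,"z":0,"ax":0,"ay":0,"az":0},{"jaw":100,"x":32,"y":-40,"z":0,"ax":0,"ay":0,"az":0},{"jaw":100,"x":32,"y":-40,"z":0,"ax":0,"ay":0,"az":0},{"jaw":100,"x":32,"y":-40,"z":0,"ax":0,"ay":0,"az":0},{"jaw":100,"x":32,"y":-40,"z":0,"ax":0,"ay":0,"az":0}]' 100
python3 -c "
from h import *
delta(.5545,-.1265,.10,4.1)"
```

```text
t: 1.6
eef_pos: [0.4873, -0.2226, 0.2311]
tool_rot: [-0.0, 0.999, 0.036, -0.0]
contact_force: [0.4, -0.7, 0.3]
gripper_width: 1.004
t 1.6 pos [ 0.4873 -0.2226  0.2311] shift now-axes [ 73.9 -91.1 131.1] goal-axes [ 73.9 -91.1 131.1] turn [-0.    0.02 -0.02] F [ 0.4  -0.74  0.28] M [ 0.004 -0.04   0.006] w 1.004
```

```bash

python3 -m crank '[{"jaw":100,"x":37,"y":-45.5,"z":0,"ax":0,"ay":0,"az":0},{"jaw":100,"x":37,"y":-45.5,"z":15,"ax":0,"ay":0,"az":0},{"jaw":100,"x":0,"y":0,"z":40,"ax":0,"ay":0,"az":0},{"jaw":100,"x":0,"y":0,"z":40,"ax":0,"ay":0,"az":0},{"jaw":100,"x":0,"y":0,"z":36,"ax":0,"ay":0,"az":0},{"jaw":100,"x":0,"y":0,"z":0,"ax":0,"ay":0,"az":0}]' 100
python3 - <<'E'
from h import *
delta(.5545,-.1265,.02,4.1)
p,d=eyes.read_camera("side"); cv2.imwrite("pics/side1.png",cv2.resize(p[130:280,250:450,::-1],None,fx=3,fy=3))
E
```

```text
t: 2.35
eef_pos: [0.5516, -0.1276, 0.0976]
tool_rot: [-0.001, 0.999, 0.036, -0.003]
contact_force: [-0.8, 0.6, 1.2]
gripper_width: 1.001
t 2.35 pos [ 0.5516 -0.1276  0.0976] shift now-axes [ 3.5 -0.8 77.6] goal-axes [ 3.  -0.9 77.6] turn [-0.08  0.36  0.01] F [-0.81  0.57  1.18] M [-0.028 -0.02  -0.017] w 1.001
```

View pics/side1.png

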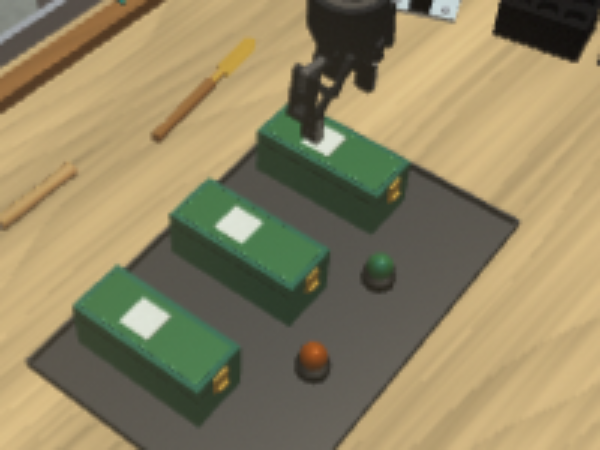

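The gripper is straddling the right tin, with its near finger at (312,130) in the crop. I'll descend and grip.

```bash

python3 -m crank '[{"jaw":100,"x":3,"y":-1,"z":30,"ax":0,"ay":0.3,"az":0},{"jaw":100,"x":0,"y":0,"z":30,"ax":0,"ay":0,"az":0},{"jaw":100,"x":0,"y":0,"z":17,"ax":0,"ay":0,"az":0},{"jaw":60,"x":0,"y":0,"z":0,"ax":0,"ay":0,"az":0},{"jaw":40,"x":0,"y":0,"z":0,"ax":0,"ay":0,"az":0},{"jaw":40,"x":0,"y":0,"z":0,"ax":0,"ay":0,"az":0},{"jaw":40,"x":0,"y":0,"z":0,"ax":0,"ay":0,"az":0},{"jaw":40,"x":0,"y":0,"z":0,"ax":0,"ay":0,"az":0}]' 100
python3 -c "
from h import *
delta(.5545,-.1265,.02,4.1)"
```

```text
t: 3.4
eef_pos: [0.5583, -0.127, 0.0247]
tool_rot: [0.0, 0.999, 0.036, 0.004]
contact_force: [-1.5, -0.2, 5.9]
gripper_width: 0.71
t 3.4 pos [ 0.5583 -0.127   0.0247] shift now-axes [-3.8 -0.8  4.6] goal-axes [-3.7 -0.8  4.7] turn [ 0.03 -0.42 -0.02] F [-1.52 -0.23  5.94] M [0.257 0.343 0.071] w 0.71
```

```bash

python3 -m crank '[{"jaw":40,"x":0,"y":0,"z":-10,"ax":0,"ay":0,"az":0},{"jaw":40,"x":0,"y":0,"z":-30,"ax":0,"ay":0,"az":0},{"jaw":40,"x":0,"y":0,"z":-40,"ax":0,"ay":0,"az":0},{"jaw":40,"x":0,"y":0,"z":-40,"ax":0,"ay":0,"az":0},{"jaw":40,"x":0,"y":0,"z":-40,"ax":0,"ay":0,"az":0},{"jaw":40,"x":0,"y":0,"z":0,"ax":0,"ay":0,"az":0},{"jaw":40,"x":0,"y":0,"z":0,"ax":0,"ay":0,"az":0},{"jaw":40,"x":0,"y":0,"z":0,"ax":0,"ay":0,"az":0}]' 100
python3 -c "
from h import *
delta(.5545,-.1265,.02,4.1)"
python3 -m crank '[{"jaw":40,"x":0,"y":0,"z":0,"ax":0,"ay":8,"az":0},{"jaw":40,"x":0,"y":0,"z":0,"ax":0,"ay":8,"az":0},{"jaw":40,"x":0,"y":0,"z":0,"ax":0,"ay":8,"az":0},{"jaw":40,"x":0,"y":0,"z":0,"ax":0,"ay":6,"az":0},{"jaw":40,"x":0,"y":0,"z":0,"ax":0,"ay":0,"az":0},{"jaw":40,"x":0,"y":0,"z":0,"ax":0,"ay":0,"az":0},{"jaw":40,"x":0,"y":0,"z":0,"ax":0,"ay":0,"az":0},{"jaw":40,"x":0,"y":0,"z":0,"ax":0,"ay":0,"az":0}]' 100
python3 - <<'E'
from h import *
delta(.5545,-.1265,.02,4.1)
p,d=eyes.read_camera("side"); cv2.imwrite("pics/side2.png",cv2.resize(p[60:280,200:480,::-1],None,fx=2,fy=2))
E
```

```text
t: 4.4
eef_pos: [0.555, -0.1267, 0.1815]
tool_rot: [-0.0, 0.999, 0.036, 0.001]
contact_force: [-0.9, 0.6, -4.1]
gripper_width: 0.714
t 4.4 pos [ 0.555  -0.1267  0.1815] shift now-axes [-8.000e-01 -1.000e-01  1.615e+02] goal-axes [ -0.5  -0.3 161.5] turn [-0.05 -0.1  -0.01] F [-0.94  0.63 -4.12] M [ 0.021 -0.15  -0.037] w 0.714
t: 5.4
eef_pos: [0.5573, -0.1264, 0.1836]
tool_rot: [-0.009, 0.965, 0.035, 0.261]
contact_force: [0.9, 1.4, -4.0]
gripper_width: 0.708
t 5.4 pos [ 0.5573 -0.1264  0.1836] shift now-axes [-8.500e+01 -1.000e-01  1.398e+02] goal-axes [-2.800e+00 -1.000e-01  1.636e+02] turn [-2.000e-02 -3.031e+01  5.000e-02] F [ 0.93  1.42 -3.95] M [0.035 0.948 0.008] w 0.708
```

View pics/side2.png

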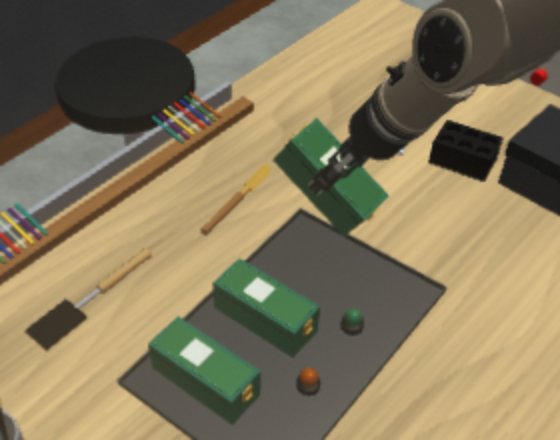

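Positive ay tips the near end down. Next I'll tip the far end down, level and read, then the near end down, level and read.

```bash

python3 -m crank '[{"jaw":40,"x":0,"y":0,"z":0,"ax":0,"ay":-10,"az":0},{"jaw":40,"x":0,"y":0,"z":0,"ax":0,"ay":-10,"az":0},{"jaw":40,"x":0,"y":0,"z":0,"ax":0,"ay":-10,"az":0},{"jaw":40,"x":0,"y":0,"z":0,"ax":0,"ay":-10,"az":0},{"jaw":40,"x":0,"y":0,"z":0,"ax":0,"ay":-10,"az":0},{"jaw":40,"x":0,"y":0,"z":0,"ax":0,"ay":-10,"az":0},{"jaw":40,"x":0,"y":0,"z":0,"ax":0,"ay":0,"az":0},{"jaw":40,"x":0,"y":0,"z":0,"ax":0,"ay":0,"az":0},{"jaw":40,"x":0,"y":0,"z":0,"ax":0,"ay":0,"az":0},{"jaw":40,"x":0,"y":0,"z":0,"ax":0,"ay":0,"az":0}]' 100
python3 -c "
from h import *
delta(.5545,-.1265,.02,4.1)"
python3 -m crank '[{"jaw":40,"x":0,"y":0,"z":0,"ax":0,"ay":5,"az":0},{"jaw":40,"x":0,"y":0,"z":0,"ax":0,"ay":5,"az":0},{"jaw":40,"x":0,"y":0,"z":0,"ax":0,"ay":5,"az":0},{"jaw":40,"x":0,"y":0,"z":0,"ax":0,"ay":5,"az":0},{"jaw":40,"x":0,"y":0,"z":0,"ax":0,"ay":5,"az":0},{"jaw":40,"x":0,"y":0,"z":0,"ax":0,"ay":3,"az":0},{"jaw":40,"x":0,"y":0,"z":0,"ax":0,"ay":2,"az":0},{"jaw":40,"x":0,"y":0,"z":0,"ax":0,"ay":0,"az":0},{"jaw":40,"x":0,"y":0,"z":0,"ax":0,"ay":0,"az":0},{"jaw":40,"x":0,"y":0,"z":0,"ax":0,"ay":0,"az":0},{"jaw":40,"x":0,"y":0,"z":0,"ax":0,"ay":0,"az":0}]' 100
python3 -c "
from h import *
delta(.5545,-.1265,.02,4.1)"
```

```text
t: 6.7
eef_pos: [0.5565, -0.1268, 0.1843]
tool_rot: [0.008, 0.968, 0.035, -0.249]
contact_force: [-0.7, 0.2, -4.5]
gripper_width: 0.714
t 6.7 pos [ 0.5565 -0.1268  0.1843] shift now-axes [ 77.5  -0.2 144.9] goal-axes [ -2.   -0.5 164.3] turn [-0.08 28.83  0.04] F [-0.68  0.2  -4.52] M [ 0.059 -0.93   0.021] w 0.714
t: 8.07
eef_pos: [0.5568, -0.1262, 0.1828]
tool_rot: [-0.001, 0.999, 0.036, 0.009]
contact_force: [-0.4, 0.2, -4.1]
gripper_width: 0.71
t 8.07 pos [ 0.5568 -0.1262  0.1828] shift now-axes [ -5.1   0.5 162.7] goal-axes [-2.400e+00  1.000e-01  1.628e+02] turn [-0.13 -0.98  0.07] F [-0.42  0.24 -4.11] M [-0.009 -0.048 -0.005] w 0.71
```

```bash

python3 -m crank '[{"jaw":40,"x":0,"y":0,"z":0,"ax":0,"ay":10,"az":0},{"jaw":40,"x":0,"y":0,"z":0,"ax":0,"ay":10,"az":0},{"jaw":40,"x":0,"y":0,"z":0,"ax":0,"ay":10,"az":0},{"jaw":40,"x":0,"y":0,"z":0,"ax":0,"ay":0,"az":0},{"jaw":40,"x":0,"y":0,"z":0,"ax":0,"ay":0,"az":0},{"jaw":40,"x":0,"y":0,"z":0,"ax":0,"ay":0,"az":0},{"jaw":40,"x":0,"y":0,"z":0,"ax":0,"ay":0,"az":0}]' 100
python3 -c "
from h import *
delta(.5545,-.1265,.02,4.1)"
python3 -m crank '[{"jaw":40,"x":0,"y":0,"z":0,"ax":0,"ay":-5,"az":0},{"jaw":40,"x":0,"y":0,"z":0,"ax":0,"ay":-5,"az":0},{"jaw":40,"x":0,"y":0,"z":0,"ax":0,"ay":-5,"az":0},{"jaw":40,"x":0,"y":0,"z":0,"ax":0,"ay":-5,"az":0},{"jaw":40,"x":0,"y":0,"z":0,"ax":0,"ay":-5,"az":0},{"jaw":40,"x":0,"y":0,"z":0,"ax":0,"ay":-3,"az":0},{"jaw":40,"x":0,"y":0,"z":0,"ax":0,"ay":-2,"az":0},{"jaw":40,"x":0,"y":0,"z":0,"ax":0,"ay":0,"az":0},{"jaw":40,"x":0,"y":0,"z":0,"ax":0,"ay":0,"az":0},{"jaw":40,"x":0,"y":0,"z":0,"ax":0,"ay":0,"az":0},{"jaw":40,"x":0,"y":0,"z":0,"ax":0,"ay":0,"az":0}]' 100
python3 -c "
from h import *
delta(.5545,-.1265,.02,4.1)"
```

```text
t: 8.95
eef_pos: [0.5579, -0.1254, 0.1833]
tool_rot: [-0.011, 0.963, 0.036, 0.267]
contact_force: [0.6, -0.8, -4.9]
gripper_width: 0.714
t 8.95 pos [ 0.5579 -0.1254  0.1833] shift now-axes [-87.2   1.2 138.2] goal-axes [ -3.5   0.8 163.3] turn [ -0.17 -31.03   0.14] F [ 0.57 -0.77 -4.89] M [-0.098  0.924  0.014] w 0.714
t: 10.32
eef_pos: [0.5565, -0.1264, 0.183]
tool_rot: [-0.001, 0.999, 0.036, 0.009]
contact_force: [0.9, -0.2, -4.3]
gripper_width: 0.71
t 10.32 pos [ 0.5565 -0.1264  0.183 ] shift now-axes [ -4.9   0.3 162.9] goal-axes [-2.00e+00 -1.00e-01  1.63e+02] turn [-0.12 -1.02  0.05] F [ 0.88 -0.24 -4.32] M [0.003 0.049 0.023] w 0.71
```

```bash
cat >> h.py <<'E'
def avg(n=10):
    L=[];
    for i in range(n):
        eyes.read_camera("top"); o=readout.get_obs(); L.append(np.r_[o['contact_force'],o['torque'],2*np.degrees(o['tool_rot'][3])])
    L=np.array(L); print('t',round(o['t'],2),'mean F,M,tilt',L.mean(0).round(3),'sd',L.std(0).round(3))
E
python3 -c "
from h import *
avg()"
python3 -m crank '[{"jaw":40,"x":0,"y":0,"z":0,"ax":0,"ay":-10,"az":0},{"jaw":40,"x":0,"y":0,"z":0,"ax":0,"ay":-10,"az":0},{"jaw":40,"x":0,"y":0,"z":0,"ax":0,"ay":-10,"az":0},{"jaw":40,"x":0,"y":0,"z":0,"ax":0,"ay":0,"az":0},{"jaw":40,"x":0,"y":0,"z":0,"ax":0,"ay":0,"az":0},{"jaw":40,"x":0,"y":0,"z":0,"ax":0,"ay":5,"az":0},{"jaw":40,"x":0,"y":0,"z":0,"ax":0,"ay":5,"az":0},{"jaw":40,"x":0,"y":0,"z":0,"ax":0,"ay":5,"az":0},{"jaw":40,"x":0,"y":0,"z":0,"ax":0,"ay":5,"az":0},{"jaw":40,"x":0,"y":0,"z":0,"ax":0,"ay":5,"az":0},{"jaw":40,"x":0,"y":0,"z":0,"ax":0,"ay":3,"az":0},{"jaw":40,"x":0,"y":0,"z":0,"ax":0,"ay":2,"az":0}]' 100
python3 -m crank '[{"jaw":40,"x":0,"y":0,"z":0,"ax":0,"ay":0,"az":0},{"jaw":40,"x":0,"y":0,"z":0,"ax":0,"ay":0,"az":0},{"jaw":40,"x":0,"y":0,"z":0,"ax":0,"ay":0,"az":0}]' 100
python3 -c "
from h import *
avg()"
```

```text
t 10.82 mean F,M,tilt [-4.000e-03  1.570e-01 -3.886e+00  1.000e-03  2.000e-03  0.000e+00
  1.002e+00] sd [0.595 0.684 0.466 0.03  0.133 0.025 0.006]
t: 12.32
eef_pos: [0.5552, -0.1273, 0.1851]
tool_rot: [-0.001, 0.999, 0.035, 0.011]
contact_force: [0.8, 0.1, -3.6]
gripper_width: 0.71
t: 12.7
eef_pos: [0.5568, -0.1263, 0.1832]
tool_rot: [-0.001, 0.999, 0.036, 0.009]
contact_force: [-0.2, -0.2, -3.8]
gripper_width: 0.708
t 13.2 mean F,M,tilt [ 7.600e-02 -2.980e-01 -4.367e+00 -4.000e-03  1.800e-02  1.600e-02
  9.840e-01] sd [0.63  0.588 0.673 0.032 0.097 0.033 0.009]
```

```bash

python3 -c "
from h import *
avg(12)"
python3 -m crank '[{"jaw":40,"x":0,"y":0,"z":0,"ax":0,"ay":10,"az":0},{"jaw":40,"x":0,"y":0,"z":0,"ax":0,"ay":10,"az":0},{"jaw":40,"x":0,"y":0,"z":0,"ax":0,"ay":10,"az":0},{"jaw":40,"x":0,"y":0,"z":0,"ax":0,"ay":0,"az":0},{"jaw":40,"x":0,"y":0,"z":0,"ax":0,"ay":0,"az":0},{"jaw":40,"x":0,"y":0,"z":0,"ax":0,"ay":-6,"az":0},{"jaw":40,"x":0,"y":0,"z":0,"ax":0,"ay":-6,"az":0},{"jaw":40,"x":0,"y":0,"z":0,"ax":0,"ay":-6,"az":0},{"jaw":40,"x":0,"y":0,"z":0,"ax":0,"ay":-5,"az":0},{"jaw":40,"x":0,"y":0,"z":0,"ax":0,"ay":-4,"az":0},{"jaw":40,"x":0,"y":0,"z":0,"ax":0,"ay":-3,"az":0},{"jaw":40,"x":0,"y":0,"z":0,"ax":0,"ay":0,"az":0}]' 100
python3 -m crank '[{"jaw":40,"x":0,"y":0,"z":0,"ax":0,"ay":0,"az":0},{"jaw":40,"x":0,"y":0,"z":0,"ax":0,"ay":0,"az":0}]' 100
python3 -c "
from h import *
avg(16)
delta(.5545,-.1265,.02,4.1)"
```

```text
t 13.8 mean F,M,tilt [ 0.146 -0.109 -3.86  -0.004  0.011  0.011  0.994] sd [0.622 0.543 0.409 0.037 0.116 0.026 0.003]
t: 15.3
eef_pos: [0.5596, -0.1251, 0.1836]
tool_rot: [-0.001, 0.999, 0.038, 0.01]
contact_force: [-0.2, 0.2, -4.3]
gripper_width: 0.71
t: 15.55
eef_pos: [0.5565, -0.1264, 0.183]
tool_rot: [-0.001, 0.999, 0.036, 0.009]
contact_force: [-1.0, 0.6, -3.2]
gripper_width: 0.714
t 16.35 mean F,M,tilt [-0.06  -0.147 -3.726 -0.009  0.012 -0.008  1.003] sd [0.765 0.56  0.56  0.023 0.091 0.015 0.008]
t 16.35 pos [ 0.5567 -0.1263  0.1829] shift now-axes [ -5.    0.4 162.8] goal-axes [ -2.2   0.  162.9] turn [-0.12 -1.    0.07] F [ 0.54 -0.31 -3.67] M [-0.032 -0.043  0.021] w 0.71
```

The first tin is silent: M_y at level is about 0.01 after both ends. I'll put it back.

```bash

python3 -m crank '[{"jaw":40,"x":0,"y":0,"z":20,"ax":0,"ay":-0.6,"az":0},{"jaw":40,"x":1,"y":0,"z":40,"ax":0,"ay":0,"az":0},{"jaw":40,"x":0,"y":0,"z":40,"ax":0,"ay":0,"az":0},{"jaw":40,"x":0,"y":0,"z":30,"ax":0,"ay":0,"az":0},{"jaw":40,"x":0,"y":0,"z":16,"ax":0,"ay":0,"az":0},{"jaw":40,"x":0,"y":0,"z":6,"ax":0,"ay":0,"az":0},{"jaw":40,"x":0,"y":0,"z":3,"ax":0,"ay":0,"az":0},{"jaw":40,"x":0,"y":0,"z":0,"ax":0,"ay":0,"az":0},{"jaw":40,"x":0,"y":0,"z":0,"ax":0,"ay":0,"az":0}]' 100
python3 -c "
from h import *
delta(.5575,-.1265,.0247,4.1)"
```

```text
t: 17.48
eef_pos: [0.5596, -0.1259, 0.0287]
tool_rot: [-0.001, 0.999, 0.036, 0.004]
contact_force: [0.7, -0.8, -3.4]
gripper_width: 0.71
t 17.48 pos [ 0.5596 -0.1259  0.0287] shift now-axes [-2.1  0.4  4. ] goal-axes [-2.1  0.4  4. ] turn [-0.1  -0.49  0.06] F [ 0.67 -0.77 -3.41] M [ 0.028 -0.087  0.017] w 0.71
```

```bash

python3 -m crank '[{"jaw":40,"x":-2,"y":0.4,"z":2,"ax":0,"ay":0,"az":0},{"jaw":40,"x":0,"y":0,"z":1,"ax":0,"ay":0,"az":0},{"jaw":40,"x":0,"y":0,"z":1,"ax":0,"ay":0,"az":0},{"jaw":40,"x":0,"y":0,"z":0,"ax":0,"ay":0,"az":0},{"jaw":40,"x":0,"y":0,"z":0,"ax":0,"ay":0,"az":0}]' 100
python3 -c "
from h import *
delta(.5575,-.1265,.0247,4.1);avg(3)"
```

```text
t: 18.1
eef_pos: [0.5568, -0.1265, 0.0247]
tool_rot: [-0.001, 0.999, 0.036, 0.003]
contact_force: [-4.6, 1.5, 6.3]
gripper_width: 0.715
t 18.1 pos [ 0.5568 -0.1265  0.0247] shift now-axes [0.7 0.1 0.1] goal-axes [0.7 0.1 0. ] turn [-0.12 -0.38  0.05] F [-4.56  1.49  6.29] M [-0.062  0.804 -0.1  ] w 0.715
t 18.25 mean F,M,tilt [-4.176  0.716  6.364 -0.108  0.761 -0.039  0.375] sd [0.308 0.43  0.306 0.036 0.048 0.01  0.004]
```

```bash

python3 -m crank '[{"jaw":70,"x":0,"y":0,"z":0,"ax":0,"ay":0,"az":0},{"jaw":100,"x":0,"y":0,"z":0,"ax":0,"ay":0,"az":0},{"jaw":100,"x":0,"y":0,"z":0,"ax":0,"ay":0,"az":0},{"jaw":100,"x":0,"y":0,"z":0,"ax":0,"ay":0,"az":0},{"jaw":100,"x":0,"y":0,"z":-20,"ax":0,"ay":0,"az":0},{"jaw":100,"x":0,"y":0,"z":-40,"ax":0,"ay":0,"az":0},{"jaw":100,"x":0,"y":0,"z":-40,"ax":0,"ay":0,"az":0},{"jaw":100,"x":-2.5,"y":-48,"z":0,"ax":0,"ay":-0.4,"az":0},{"jaw":100,"x":0,"y":-48,"z":0,"ax":0,"ay":0,"az":0},{"jaw":100,"x":0,"y":-48,"z":0,"ax":0,"ay":0,"az":0},{"jaw":100,"x":0,"y":0,"z":0,"ax":0,"ay":0,"az":0},{"jaw":100,"x":0,"y":0,"z":0,"ax":0,"ay":0,"az":0}]' 100
python3 - <<'E'
from h import *
delta(.544,.017,.024,4.1)
p,d=eyes.read_camera("side"); cv2.imwrite("pics/side3.png",cv2.resize(p[60:280,200:480,::-1],None,fx=2,fy=2))
E
```

```text
t: 19.75
eef_pos: [0.5434, 0.0162, 0.1241]
tool_rot: [-0.001, 0.999, 0.036, -0.0]
contact_force: [-0.3, -0.6, 0.1]
gripper_width: 1.001
t 19.75 pos [0.5434 0.0162 0.1241] shift now-axes [  0.7  -0.6 100.1] goal-axes [  0.6  -0.7 100.1] turn [-0.09  0.    0.06] F [-0.33 -0.6   0.13] M [-0.026 -0.026 -0.024] w 1.001
```

View pics/side3.png

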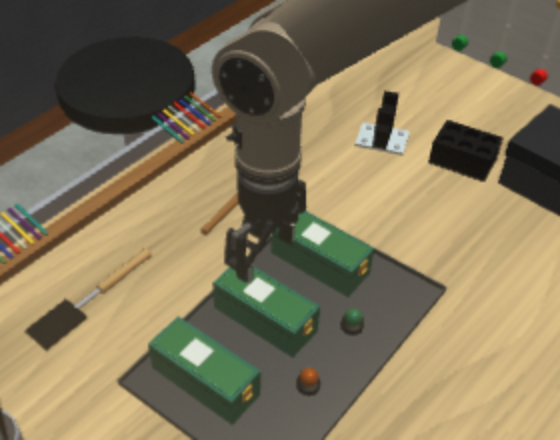

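The first tin is standing back in place, around (320,250), and the gripper is above the middle tin. I'll grip and lift that one.

```bash

python3 -m crank '[{"jaw":100,"x":0.6,"y":-0.7,"z":40,"ax":0,"ay":0,"az":0},{"jaw":100,"x":0,"y":0,"z":40,"ax":0,"ay":0,"az":0},{"jaw":100,"x":0,"y":0,"z":19,"ax":0,"ay":0,"az":0},{"jaw":100,"x":0,"y":0,"z":0,"ax":0,"ay":0,"az":0},{"jaw":60,"x":0,"y":0,"z":0,"ax":0,"ay":0,"az":0},{"jaw":40,"x":0,"y":0,"z":0,"ax":0,"ay":0,"az":0},{"jaw":40,"x":0,"y":0,"z":0,"ax":0,"ay":0,"az":0},{"jaw":40,"x":0,"y":0,"z":0,"ax":0,"ay":0,"az":0},{"jaw":40,"x":0,"y":0,"z":0,"ax":0,"ay":0,"az":0}]' 100
python3 -c "
from h import *
delta(.544,.017,.024,4.1)"
python3 -m crank '[{"jaw":40,"x":0,"y":0,"z":-10,"ax":0,"ay":0,"az":0},{"jaw":40,"x":0,"y":0,"z":-30,"ax":0,"ay":0,"az":0},{"jaw":40,"x":0,"y":0,"z":-40,"ax":0,"ay":0,"az":0},{"jaw":40,"x":0,"y":0,"z":-40,"ax":0,"ay":0,"az":0},{"jaw":40,"x":0,"y":0,"z":-40,"ax":0,"ay":0,"az":0},{"jaw":40,"x":0,"y":0,"z":0,"ax":0,"ay":-10,"az":0},{"jaw":40,"x":0,"y":0,"z":0,"ax":0,"ay":-10,"az":0},{"jaw":40,"x":0,"y":0,"z":0,"ax":0,"ay":-10,"az":0},{"jaw":40,"x":0,"y":0,"z":0,"ax":0,"ay":0,"az":0},{"jaw":40,"x":0,"y":0,"z":0,"ax":0,"ay":0,"az":0},{"jaw":40,"x":0,"y":0,"z":0,"ax":0,"ay":0,"az":0},{"jaw":40,"x":0,"y":0,"z":0,"ax":0,"ay":0,"az":0}]' 100
python3 -m crank '[{"jaw":40,"x":0,"y":0,"z":0,"ax":0,"ay":6,"az":0},{"jaw":40,"x":0,"y":0,"z":0,"ax":0,"ay":6,"az":0},{"jaw":40,"x":0,"y":0,"z":0,"ax":0,"ay":6,"az":0},{"jaw":40,"x":0,"y":0,"z":0,"ax":0,"ay":5,"az":0},{"jaw":40,"x":0,"y":0,"z":0,"ax":0,"ay":4,"az":0},{"jaw":40,"x":0,"y":0,"z":0,"ax":0,"ay":3,"az":0},{"jaw":40,"x":0,"y":0,"z":0,"ax":0,"ay":0,"az":0},{"jaw":40,"x":0,"y":0,"z":0,"ax":0,"ay":0,"az":0},{"jaw":40,"x":0,"y":0,"z":0,"ax":0,"ay":0,"az":0}]' 100
python3 -c "
from h import *
avg(20)
delta(.544,.017,.024,4.1)"
```

```text
t: 20.92
eef_pos: [0.5451, 0.0172, 0.0267]
tool_rot: [-0.001, 0.999, 0.036, 0.001]
contact_force: [-1.0, -2.5, 6.9]
gripper_width: 0.712
t 20.93 pos [0.5451 0.0172 0.0267] shift now-axes [-1.1  0.1  2.7] goal-axes [-1.1  0.1  2.7] turn [-0.1  -0.16  0.01] F [-0.98 -2.47  6.87] M [-0.196  0.191 -0.071] w 0.712
t: 22.42
eef_pos: [0.5437, 0.0173, 0.1864]
tool_rot: [0.008, 0.966, 0.035, -0.258]
contact_force: [0.2, 0.5, -3.7]
gripper_width: 0.714
t: 23.55
eef_pos: [0.5442, 0.0175, 0.1852]
tool_rot: [-0.001, 0.999, 0.036, -0.0]
contact_force: [2.2, 0.3, -5.4]
gripper_width: 0.714
t 24.55 mean F,M,tilt [ 9.58e-01  2.80e-02 -5.06e+00 -1.70e-02  3.42e-01  2.00e-03 -1.30e-02] sd [1.235 0.588 0.649 0.043 0.205 0.027 0.011]
t 24.55 pos [0.5439 0.0174 0.1852] shift now-axes [1.000e-01 8.000e-01 1.612e+02] goal-axes [1.000e-01 4.000e-01 1.612e+02] turn [-0.12 -0.    0.07] F [-1.42 -1.02 -3.98] M [ 0.061 -0.047  0.03 ] w 0.714
```

```bash

python3 -m crank '[{"jaw":40,"x":0,"y":0,"z":0,"ax":0,"ay":10,"az":0},{"jaw":40,"x":0,"y":0,"z":0,"ax":0,"ay":10,"az":0},{"jaw":40,"x":0,"y":0,"z":0,"ax":0,"ay":10,"az":0},{"jaw":40,"x":0,"y":0,"z":0,"ax":0,"ay":0,"az":0},{"jaw":40,"x":0,"y":0,"z":0,"ax":0,"ay":0,"az":0},{"jaw":40,"x":0,"y":0,"z":0,"ax":0,"ay":0,"az":0},{"jaw":40,"x":0,"y":0,"z":0,"ax":0,"ay":-6,"az":0},{"jaw":40,"x":0,"y":0,"z":0,"ax":0,"ay":-6,"az":0},{"jaw":40,"x":0,"y":0,"z":0,"ax":0,"ay":-6,"az":0},{"jaw":40,"x":0,"y":0,"z":0,"ax":0,"ay":-5,"az":0},{"jaw":40,"x":0,"y":0,"z":0,"ax":0,"ay":-4,"az":0},{"jaw":40,"x":0,"y":0,"z":0,"ax":0,"ay":-3,"az":0}]' 100
python3 -m crank '[{"jaw":40,"x":0,"y":0,"z":0,"ax":0,"ay":0,"az":0},{"jaw":40,"x":0,"y":0,"z":0,"ax":0,"ay":0,"az":0},{"jaw":40,"x":0,"y":0,"z":0,"ax":0,"ay":0,"az":0}]' 100
python3 -c "
from h import *
avg(20)
delta(.544,.017,.024,4.1)"
```

```text
t: 26.05
eef_pos: [0.5461, 0.0177, 0.1858]
tool_rot: [-0.002, 0.999, 0.036, 0.0]
contact_force: [0.1, -0.7, -4.9]
gripper_width: 0.709
t: 26.42
eef_pos: [0.5437, 0.0174, 0.1852]
tool_rot: [-0.001, 0.999, 0.036, 0.0]
contact_force: [-0.4, -0.5, -3.8]
gripper_width: 0.711
t 27.43 mean F,M,tilt [ 2.110e-01  2.510e-01 -4.515e+00  2.100e-02 -8.500e-02  4.000e-03
  4.000e-03] sd [0.445 0.421 0.5   0.03  0.031 0.03  0.01 ]
t 27.43 pos [0.5439 0.0174 0.1852] shift now-axes [  0.    0.8 161.2] goal-axes [  0.    0.4 161.2] turn [-0.12  0.    0.06] F [ 1.21  1.29 -4.8 ] M [ 0.086 -0.051 -0.014] w 0.709
```

The readings after far-down were odd (0.34 with an sd of 0.2). I'll repeat far-down and print the whole series.

```bash

python3 -m crank '[{"jaw":40,"x":0,"y":0,"z":0,"ax":0,"ay":-10,"az":0},{"jaw":40,"x":0,"y":0,"z":0,"ax":0,"ay":-10,"az":0},{"jaw":40,"x":0,"y":0,"z":0,"ax":0,"ay":-10,"az":0},{"jaw":40,"x":0,"y":0,"z":0,"ax":0,"ay":0,"az":0},{"jaw":40,"x":0,"y":0,"z":0,"ax":0,"ay":0,"az":0},{"jaw":40,"x":0,"y":0,"z":0,"ax":0,"ay":0,"az":0},{"jaw":40,"x":0,"y":0,"z":0,"ax":0,"ay":6,"az":0},{"jaw":40,"x":0,"y":0,"z":0,"ax":0,"ay":6,"az":0},{"jaw":40,"x":0,"y":0,"z":0,"ax":0,"ay":6,"az":0},{"jaw":40,"x":0,"y":0,"z":0,"ax":0,"ay":5,"az":0},{"jaw":40,"x":0,"y":0,"z":0,"ax":0,"ay":4,"az":0},{"jaw":40,"x":0,"y":0,"z":0,"ax":0,"ay":3,"az":0}]' 100
python3 -m crank '[{"jaw":40,"x":0,"y":0,"z":0,"ax":0,"ay":0,"az":0},{"jaw":40,"x":0,"y":0,"z":0,"ax":0,"ay":0,"az":0},{"jaw":40,"x":0,"y":0,"z":0,"ax":0,"ay":0,"az":0},{"jaw":40,"x":0,"y":0,"z":0,"ax":0,"ay":0,"az":0},{"jaw":40,"x":0,"y":0,"z":0,"ax":0,"ay":0,"az":0},{"jaw":40,"x":0,"y":0,"z":0,"ax":0,"ay":0,"az":0}]' 100
python3 -c "
from h import *
M=[]
for i in range(22):
    eyes.read_camera('top'); M.append(readout.get_obs()['torque'][1])
print(np.round(M,3),np.mean(M),np.median(M),readout.get_obs()['t'])"
```

```text
t: 28.92
eef_pos: [0.5427, 0.0171, 0.1868]
tool_rot: [-0.001, 0.999, 0.036, 0.002]
contact_force: [0.4, 0.9, -5.4]
gripper_width: 0.707
t: 29.68
eef_pos: [0.5439, 0.0174, 0.185]
tool_rot: [-0.001, 0.999, 0.036, -0.0]
contact_force: [0.4, -0.2, -4.8]
gripper_width: 0.71
[0.065 0.044 0.083 0.05  0.048 0.108 0.062 0.052 0.093 0.04  0.063 0.039
 0.027 0.012 0.106 0.066 0.045 0.075 0.086 0.057 0.074 0.079] 0.06244087259637854 0.06246433192943736 30.775
```

The middle tin is loose: +0.062 after far-down and −0.085 N m after near-down. I'll carry it out over the rim.

```bash

python3 -m crank '[{"jaw":40,"x":8,"y":0,"z":1,"ax":0,"ay":0.1,"az":0},{"jaw":40,"x":17,"y":0,"z":1,"ax":0,"ay":0,"az":0},{"jaw":40,"x":20,"y":0,"z":1,"ax":0,"ay":0,"az":0},{"jaw":40,"x":20,"y":0,"z":1,"ax":0,"ay":0,"az":0},{"jaw":40,"x":20,"y":0,"z":2,"ax":0,"ay":0,"az":0},{"jaw":40,"x":20,"y":0,"z":2,"ax":0,"ay":0,"az":0},{"jaw":40,"x":15,"y":0,"z":2,"ax":0,"ay":0,"az":0},{"jaw":40,"x":9,"y":0,"z":1,"ax":0,"ay":0,"az":0},{"jaw":40,"x":5,"y":0,"z":0,"ax":0,"ay":0,"az":0},{"jaw":40,"x":0,"y":0,"z":0,"ax":0,"ay":0,"az":0},{"jaw":40,"x":0,"y":0,"z":0,"ax":0,"ay":0,"az":0},{"jaw":40,"x":0,"y":0,"z":0,"ax":0,"ay":0,"az":0}]' 100
python3 - <<'E'
from h import *
delta(.6777,.027,.174,4.1); avg(8)
p,d=eyes.read_camera("side"); cv2.imwrite("pics/side4.png",cv2.resize(p[40:280,160:480,::-1],None,fx=2,fy=2))
p,d=eyes.read_camera("top"); cv2.imwrite("pics/top4.png",cv2.resize(p[130:290,230:400,::-1],None,fx=3,fy=3))
h,W=tins("top",p,d); b=(W[...,2]>.19)&(W[...,2]<.23)&(W[...,0]>.55)&(W[...,0]<.8)&(abs(W[...,1])<.12)&(h[...,0]>45)&(h[...,0]<90)&(h[...,1]>80)
P=W[b]; print('tin top',len(P),P.min(0),P.max(0),np.median(P,0)); 
A=np.c_[P[:,:2]-P[:,:2].mean(0),np.ones(len(P))]; print('plane slope',np.linalg.lstsq(A,P[:,2],rcond=None)[0])
E
```

```text
t: 32.28
eef_pos: [0.6773, 0.0271, 0.1746]
tool_rot: [-0.001, 0.999, 0.036, 0.001]
contact_force: [0.1, -0.3, -5.4]
gripper_width: 0.711
t 32.27 pos [0.6773 0.0271 0.1746] shift now-axes [0.4 0.2 0.6] goal-axes [0.4 0.1 0.6] turn [-0.12 -0.1   0.06] F [ 0.09 -0.34 -5.44] M [-0.006  0.038  0.004] w 0.711
t 32.67 mean F,M,tilt [-1.360e-01 -8.200e-02 -4.486e+00  0.000e+00  6.000e-02 -3.000e-03
  9.900e-02] sd [0.564 0.564 0.449 0.034 0.018 0.026 0.002]Traceback (most recent call last):
  File "<stdin>", line 6, in <module>
    return umr_minimum(a, axis, None, out, keepdims, initial, where)
ValueError: zero-size array to reduction operation minimum which has no identity
```

View pics/side4.png

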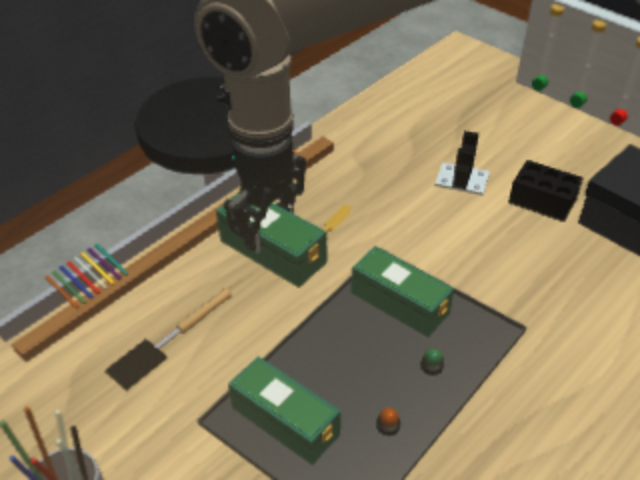

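View pics/top4.png

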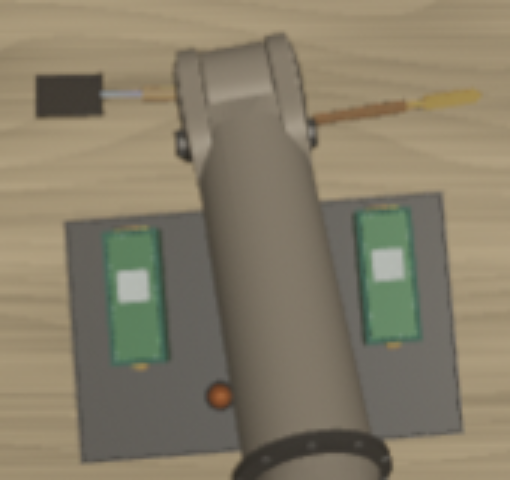

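The loose tin is held level beyond the rim, at (270,240) in the side crop, and the other two tins are standing in the tray. The arm hides it from the top camera, so I'll check height and level with the side depth.

```bash
python3 - <<'E'
from h import *
p,d=eyes.read_camera("side"); h,W=tins("side",p,d)
g=(h[...,0]>45)&(h[...,0]<90)&(h[...,1]>80)&(d>0)
b=g&(W[...,2]>.14)&(W[...,2]<.23)&(W[...,0]>.55)&(abs(W[...,1])<.12)
P=W[b]; a=np.radians(4.1); e=np.array([np.cos(a),np.sin(a)]); f=np.array([-e[1],e[0]])
C=np.array([.497,.015]); s=(P[:,:2]-C)@e; y=(P[:,:2]-C)@f
print('tray-x',np.percentile(s,[1,99]),'tray-y',np.percentile(y,[1,99]),'z',np.percentile(P[:,2],[1,99]))
t=P[:,2]>.203; A=np.c_[s[t],y[t],np.ones(t.sum())]; print(t.sum(),'slopes',np.linalg.lstsq(A,P[t,2],rcond=None)[0], np.median(P[t,2]))
delta(.6777,.027,.174,4.1); print(np.abs(readout.get_obs()['joint_vel']).max())
E
```

```text
tray-x [0.10309454 0.24871859] tray-y [-0.03197787  0.02868427] z [0.20827128 0.21520122]
443 slopes [-0.00107989 -0.00223035  0.21226522] 0.21212514398759308
t 32.83 pos [0.6776 0.0272 0.1744] shift now-axes [0.1 0.2 0.4] goal-axes [0.1 0.2 0.4] turn [-0.12 -0.1   0.06] F [-0.06  0.7  -4.59] M [-0.037  0.028  0.012] w 0.714
0.001530929848640359
```

```bash
python3 -c "
from station import ticket; print(ticket.hand_in())"
```

```text
the job is handed in; nothing more can be done
None
```

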